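# Find the worn bag clip

## Task

Three bag clips that look alike hang on the top edge of the upright card, and the spring of one of them has gone weak. Pull each clip up off the card, feel how hard it holds, and sort them: the weak clip into the round steel tin, the two firm ones into the wooden box. Lower the clips into the containers rather than dropping them from a height, and do not disturb the jar and cartons standing around.

Things in the scene. Friction and masses are not known exactly. Their poses are not given: they have to be found in the camera images.
- card_edge (a point): middle of the top edge of a white upright stiff card, 75 mm above the worktop, 5 mm thick, 222 mm long along its y axis; it stands in a dark wooden foot (76 x 236 mm) that does not move. x is the card's normal; the three clips stand along y, about 70 mm apart, with the same directions of axes as the card
- clip_a_mid (a point): centre (half-way up) of the first of three like grey plastic bag clips, 105 x 44 mm. z: from jaw tips (52.5 mm below) to handle top; y: width. Jaws straddle the card; its top edge is 18.5 mm below. Handle: flat bar 12 mm thick (x), 36 wide (y), from -10 to +52 mm along z; pinch its thickness at z = +22 to +50: below, up to z = +11, a thumb lever stands out up to 22 mm on the -x side
- clip_b_mid (a point): centre (half-way up) of the second of three like grey plastic bag clips, 105 x 44 mm. z: from jaw tips (52.5 mm below) to handle top; y: width. Jaws straddle the card; its top edge is 18.5 mm below. Handle: flat bar 12 mm thick (x), 36 wide (y), from -10 to +52 mm along z; pinch its thickness at z = +22 to +50: below, up to z = +11, a thumb lever stands out up to 22 mm on the -x side
- clip_c_mid (a point): centre (half-way up) of the third of three like grey plastic bag clips, 105 x 44 mm. z: from jaw tips (52.5 mm below) to handle top; y: width. Jaws straddle the card; its top edge is 18.5 mm below. Handle: flat bar 12 mm thick (x), 36 wide (y), from -10 to +52 mm along z; pinch its thickness at z = +22 to +50: below, up to z = +11, a thumb lever stands out up to 22 mm on the -x side
- clip_a: same clip and axes as clip_a_mid, about 60 g; origin between the jaw tips. A spring presses the jaws on the card over the 34 mm they straddle. Pulled slowly straight up, a firm clip resists with 12 to 21 N while it slides, the worn one with 2 to 5 N; once the pull stops these ease to 5 to 15 N and about 0. Any of the three may be the worn one, and they look the same
- clip_b: same clip and axes as clip_b_mid, about 60 g; origin between the jaw tips. A spring presses the jaws on the card over the 34 mm they straddle. Pulled slowly straight up, a firm clip resists with 12 to 21 N while it slides, the worn one with 2 to 5 N; once the pull stops these ease to 5 to 15 N and about 0. Any of the three may be the worn one, and they look the same
- clip_c: same clip and axes as clip_c_mid, about 60 g; origin between the jaw tips. A spring presses the jaws on the card over the 34 mm they straddle. Pulled slowly straight up, a firm clip resists with 12 to 21 N while it slides, the worn one with 2 to 5 N; once the pull stops these ease to 5 to 15 N and about 0. Any of the three may be the worn one, and they look the same
- clip_a_jaw (a joint): hinge of the sprung front jaw of this clip, rad: 0 while it bites the card, positive when opened, about -0.14 when shut on nothing
- clip_b_jaw (a joint): hinge of the sprung front jaw of this clip, rad: 0 while it bites the card, positive when opened, about -0.14 when shut on nothing
- clip_c_jaw (a joint): hinge of the sprung front jaw of this clip, rad: 0 while it bites the card, positive when opened, about -0.14 when shut on nothing
- wood_box: open wooden box, fixed; origin under its centre, z up; outside 100 mm (x) by 164 mm (y), 55 mm high, walls and floor 6 mm; one low wall in the middle (at y = 0) parts it into two compartments, each 88 mm (x) by 73 mm (y), centred at y = -39.5 mm and +39.5 mm. A clip let go on its floor may stand or lean on a wall; both may share a compartment
- round_tin: open round steel tin, does not move; origin at the centre of its underside, z up; inside diameter about 108 mm, 55 mm high, floor 4 mm thick. A clip let go on its floor stays standing or leans on the wall
- spice_jar: bystander: spice jar 42 mm across, 108 mm high; origin under its centre
- tea_carton: bystander: small carton 102 x 53 x 60 mm; origin under its centre
- green_carton: bystander: small carton 107 x 55 x 52 mm; origin under its centre

How it is judged:
By the outcome, as a careful person would: the job done as asked, in the order asked, and still so for the second after the job is handed in, with the robot touching nothing.
It also fails if it takes over 69 s, if anything falls off the work surface, if the arm or the gripper's body presses on something with over 40 N, if the wrist force passes 120 N, or if a joint passes its speed limit or range.

## Robot

A 6-joint arm with a two-finger parallel gripper is mounted at the origin on a cart in front of the work surface, level with it; the furniture and walls round the work are solid. World frame = base frame: x ahead of the robot, y to its left, z up, the work surface at z = 0. Lengths are in mm, angles in rad, forces in N, time in s.
With the tool pointing down it reaches from about 350 to 875 mm from the base axis. Payload 4.2 kg.
Tool frame: the origin (TCP) lies at the very end of the fingers, on their centre line; the grasp point (between the pads) lies 19 mm behind it; z points along the fingers, y is the line along which they close (so a half turn about z gives the same grasp; the last joint's range is limited). The gripper opens to 85 mm and grips with 20 to 120 N. Pads are 22 mm wide; open, the fingers measure 114 mm over their backs; the gripper's body (76 mm by 85 mm) begins 54 mm behind the grasp point. The pads swing forward as they close: fully open they stand 13 mm farther back than shut.
Start: joints at [-0.903, 0.385, 0.008, 0, -1.194, -0.259], TCP at [248.456, -573.471, 231.312] pointing down, gripper open.
Joint ranges: [-3.14, 3.14], [-1.21, 2.06], [-1.07, 1.41], [-3.16, 2.05], [-2.99, -0.16], [-3.1, 3.1]. Speed limits (rad/s): [2.79, 2.79, 3.14, 3.14, 3.14, 3.14].

## Interface

Orientations are given as a unit quaternion [x, y, z, w].
In Python, from bench import arm, optics gives the robot as it stands. The module is installed in compiled form; this text tells all that it offers.
- The arm moves only by the tool step_arm, never from a script. Its argument "motion" is a list of rows, each an object with "dr": the turn, a rotation vector about the tool's x, y, z in units of 8 degrees (1.0 is 8 degrees), a list of three; "slide": the shift along the tool's x, y, z in mm, a list of three; "jaw": the finger opening in mm, from 0 to 85.4. A call has exactly 8 rows; each row is the pose to reach, as a shift and turn from the pose commanded when the call began, along the tool's axes at that moment; what a row does not reach only later rows make up. A row lasts 1/8 s, in which the tool goes at most 62.5 mm and 10.7 degrees, less where a joint would pass 70% of its speed; a pose out of reach is approached as far as the arm can. A call with a gripper value outside its range is refused whole. The fingers move at their own pace and stop on an object; the grip force is fixed at half the most. Time passes only in rows, so rows that repeat a pose let the fingers close, or fill a call up. It gives the time, the measured TCP pose, the force, the opening and the grip force at its end, in the units of the state.
- arm.read_state(): the state, without advancing time (a new reading comes with each control period).
- optics.get_image(name): name is "side" or "top" or "wrist"; returns the picture (420x560x3 uint8, blue, green, red); there is no depth.
- optics.camera_info(name): a dict with "camera_matrix" (3x3 intrinsics, pixels), "k1" (the pictures are not rectified: a ray, as slopes to the right and down, at radius r is drawn at 1 + k1 r^2 times it, then the intrinsics apply), "view" (4x4, takes a point from world to camera coordinates); the wrist camera has in their place "T_tool_cam" (4x4, takes a point from camera to tool coordinates, whose origin is the TCP and whose axes are the flange's). Camera axes: x right, y up, looking along -z (the intrinsics and any distortion apply to the point x, -y, -z); pixel columns grow to the right and rows downward; lengths in mm; the calibration is good to about 2 mm. A picture is of the moment at which its call begins: read the wrist's pose just before it. camera_info takes no time and is no camera call.
- arm.job_done(): hands the job in; it is judged then, once.
The state is a dict: "clock": time; "joints": joint angles; "joint_vel": joint speeds; "joint_efforts": joint torques, N m; "position": TCP position; "ee_rot": TCP orientation; "contact_force": force on the tool from outside, world axes, zero at the start; "wrist_torque": the same for the moment, N m; "gripper_width": finger opening in mm; "grasp_force": force on a finger pad.
Only numpy, scipy, OpenCV 4.12 (cv2) and the standard library are available. Lean on these libraries where they do the work, as an engineer would, in place of code of your own. Each camera call takes 0.05 s, during which the arm holds its last target. There are 200 camera calls.

## Working session

There is one attempt and no reset: what is moved stays moved. The work goes in short steps, Python scripts to look and compute and a tool call to move; the robot and the scene stay as the last step left them, time stands still between calls to the robot, and variables do not carry over. Pictures are saved under pics/ and viewed, at most 10 in all, crops included, and the job is handed in when it is done.

Besides the shell and the picture viewer there is one more tool, called after "Call:" in YAML: its name, and indented under it one key for each argument. step_arm: Moves the arm, as the interface text tells. Its arguments: {"type":"object","properties":{"motion":{"type":"array","items":{"type":"object","properties":{"dr":{"type":"array","items":{"type":"number"}},"slide":{"type":"array","items":{"type":"number"}},"jaw":{"type":"number"}}}}},"required":["motion"]}

```bash
mkdir -p pics
python3 - <<'E'
from bench import arm, optics
import cv2,numpy as np
s=arm.read_state();print(s)
for n in("side","top","wrist"):
    cv2.imwrite(f"pics/{n}0.png",optics.get_image(n)); print(n,optics.camera_info(n))
E
```

```text
{'clock': 0.0, 'joints': array([-9.03386639e-01,  3.85565204e-01,  6.60451415e-03, -4.76824363e-04,
       -1.19395909e+00, -2.58607819e-01]), 'joint_vel': array([ 0.00017774, -0.00215886, -0.00102821,  0.00040762,  0.00019754,
       -0.00104153]), 'joint_efforts': array([ 3.08876515e-04, -3.92286158e+01,  1.88396913e+01,  4.18591216e+00,
       -4.61965450e-03, -9.39019060e-06]), 'position': array([ 248.23112682, -572.95988977,  230.21129076]), 'ee_rot': array([-2.02894346e-01,  9.79200035e-01,  1.04891110e-03, -2.75951797e-04]), 'contact_force': array([-0.12520017, -0.20373058, -0.23770601]), 'wrist_torque': array([ 0.00541173, -0.06587452, -0.02880462]), 'grasp_force': 0.0, 'gripper_width': 85.44657514985386}
side {'camera_matrix': array([[431.25932851,   0.        , 281.65670255],
       [  0.        , 431.25932851, 200.23030971],
       [  0.        ,   0.        ,   1.        ]]), 'k1': -0.07397665731330517, 'view': array([[-8.33104094e-01, -5.52743106e-01,  2.03132376e-02,
         4.07009477e+02],
       [ 2.50817038e-01, -3.44793792e-01,  9.04548536e-01,
        -2.52724625
[... 597 characters left out ...]
71e-03,  9.95082678e-01,
        -1.07413116e+03],
       [ 0.00000000e+00,  0.00000000e+00,  0.00000000e+00,
         1.00000000e+00]])}
wrist {'camera_matrix': array([[334.19781401,   0.        , 271.56443114],
       [  0.        , 334.19781401, 215.45268954],
       [  0.        ,   0.        ,   1.        ]]), 'k1': -0.01639585156609931, 'T_tool_cam': array([[ 5.31843390e-04,  9.56870345e-01,  2.90514820e-01,
         7.43743296e+01],
       [ 9.99999681e-01, -3.35988964e-04, -7.24043422e-04,
         7.32192143e-01],
       [-5.95205906e-04,  2.90515113e-01, -9.56870219e-01,
        -1.42199636e+02],
       [ 0.00000000e+00,  0.00000000e+00,  0.00000000e+00,
         1.00000000e+00]])}
```

View pics/top0.png

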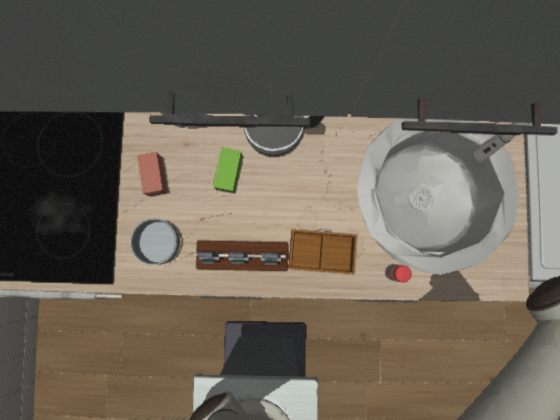

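View pics/side0.png

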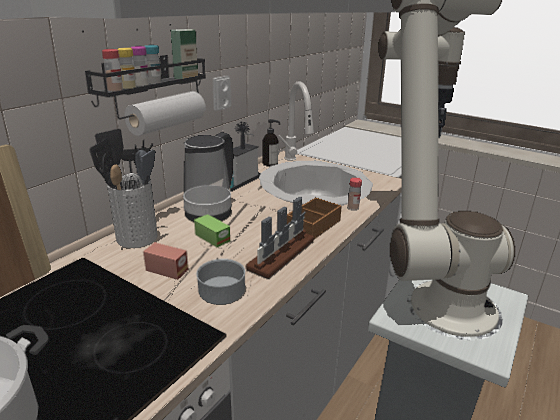

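The top view shows the tin at (156,242), the card foot at (196–288, 241–271) with clips at about x=207, 237 and 270, the wooden box at (290–356, 231–273), the jar at (402,273) and the cartons at (150,173) and (228,170). In the side view the clips stand at about (264,243), (282,228) and (297,215). Next I'll measure from enlarged crops.

```bash
cat > h.py <<'E'
import numpy as np,cv2
from bench import arm,optics
from scipy.spatial.transform import Rotation as R
def ray(name,uv,T=None):
    i=optics.camera_info(name)
    d=np.array([[i["k1"],0,0,0]])[0]
    p=cv2.undistortPoints(np.array([[uv]],float),i["camera_matrix"],d)[0,0]
    v=np.array([p[0],-p[1],-1.])
    if T is None: T=np.linalg.inv(i["view"])
    return T[:3,3],T[:3,:3]@v
def wristT(s):
    T=np.eye(4);T[:3,:3]=R.from_quat(s["ee_rot"]).as_matrix();T[:3,3]=s["position"]
    return T@optics.camera_info("wrist")["T_tool_cam"]
def onz(name,uv,z,T=None):
    o,v=ray(name,uv,T);return o+v*(z-o[2])/v[2]
def proj(name,P,T=None):
    i=optics.camera_info(name);V=i["view"] if T is None else np.linalg.inv(T)
    c=V[:3,:3]@np.asarray(P,float)+V[:3,3]
    a,b=c[0]/-c[2],-c[1]/-c[2];k=1+i["k1"]*(a*a+b*b);K=i["camera_matrix"]
    return K[0,0]*a*k+K[0,2],K[1,1]*b*k+K[1,2]
E
python3 - <<'E'
from h import *
t=cv2.imread("pics/top0.png");s=cv2.imread("pics/side0.png")
a=cv2.resize(t[218:288,125:365],None,fx=3.3,fy=3.3,interpolation=cv2.INTER_CUBIC)
b=cv2.resize(s[180:310,190:350],None,fx=2.6,fy=2.6,interpolation=cv2.INTER_CUBIC)
o=np.zeros((a.shape[0]+b.shape[0],800,3),np.uint8);o[:a.shape[0],:a.shape[1]]=a;o[a.shape[0]:,:b.shape[1]]=b
cv2.imwrite("pics/crop.png",o);print(o.shape)
for uv in[(196,241),(288,241),(288,271),(196,271)]:print("foot",onz("top",uv,15).round())
for uv in[(290,231),(357,233),(354,273),(289,271)]:print("box",onz("top",uv,55).round())
print("tin",onz("top",(156,242),55).round())
for uv in[(207,257),(237,257),(270,257)]:print("clip",onz("top",uv,140).round())
E
```

```text
(569, 800, 3)
foot [495. 163.  15.]
foot [500. -74.  15.]
foot [424. -75.  15.]
foot [418. 160.  15.]
box [524. -77.  55.]
box [ 523. -244.   55.]
box [ 423. -238.   55.]
box [425. -77.  55.]
tin [489. 255.  55.]
clip [455. 113. 140.]
clip [457.  44. 140.]
clip [459. -31. 140.]
```

View pics/crop.png

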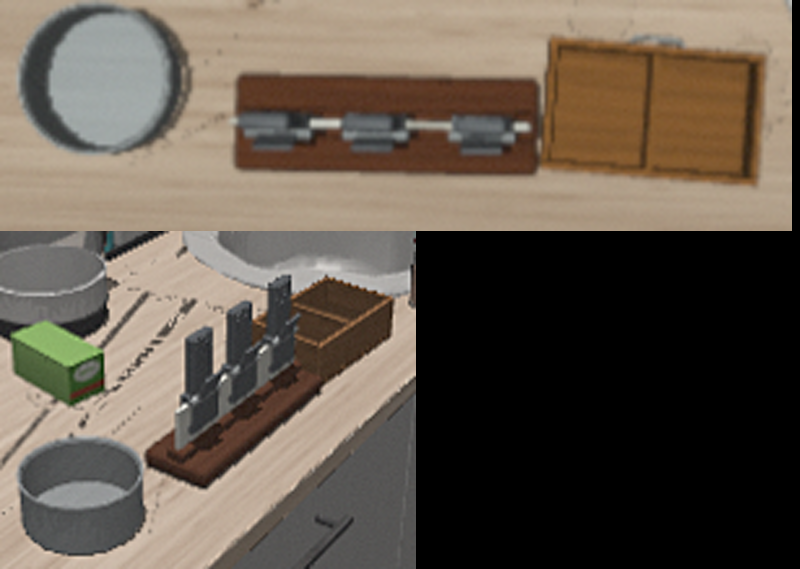

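The crop shows the levers on the robot-facing side, so the card axes are about the world axes with a yaw of +0.02. The card line runs from crop (235,121) to (530,128). I'll move the wrist camera over the clips.

```bash
cat >> h.py <<'E'
def to(P,yaw=0.021,s=None):
    """slide and dr to bring TCP to P, pointing down, tool y along -card x"""
    s=s or arm.read_state();r=R.from_quat(s["ee_rot"])
    c,q=np.cos(yaw),np.sin(yaw)
    g=R.from_matrix(np.array([[q,-c,0],[-c,-q,0],[0,0,-1]]).T)
    print("slide",r.inv().apply(np.asarray(P)-s["position"]).round(1),"dr",np.degrees((r.inv()*g).as_rotvec()/8).round(2))
E
python3 -c "
from h import *
to([457,44,260])"
```

```text
slide [-436.7  483.4  -28.8] dr [ 0.01  0.01 -8.47]
```

Call:
step_arm:
  motion:
    - {"slide": [-437, 483, -29], "dr": [0, 0, -8.47], "jaw": 50}
    - {"slide": [-437, 483, -29], "dr": [0, 0, -8.47], "jaw": 50}
    - {"slide": [-437, 483, -29], "dr": [0, 0, -8.47], "jaw": 50}
    - {"slide": [-437, 483, -29], "dr": [0, 0, -8.47], "jaw": 50}
    - {"slide": [-437, 483, -29], "dr": [0, 0, -8.47], "jaw": 50}
    - {"slide": [-437, 483, -29], "dr": [0, 0, -8.47], "jaw": 50}
    - {"slide": [-437, 483, -29], "dr": [0, 0, -8.47], "jaw": 50}
    - {"slide": [-437, 483, -29], "dr": [0, 0, -8.47], "jaw": 50}

```text
clock: 1.15
position: [408.8, -98.4, 253.8]
ee_rot: [0.715, -0.7, 0.0, -0.0]
contact_force: [1.4, -0.7, -0.2]
gripper_width: 49.7
grasp_force: 0.0
```

```bash
python3 -c "
from h import *
to([457,44,260])"
```

```text
slide [-141.3  -51.2   -6.1] dr [-0.01  0.    0.  ]
```

Call:
step_arm:
  motion:
    - {"slide": [-140, -51, -6], "jaw": 50}
    - {"slide": [-140, -51, -6], "jaw": 50}
    - {"slide": [-140, -51, -6], "jaw": 50}
    - {"slide": [-140, -51, -6], "jaw": 50}
    - {"slide": [-140, -51, -6], "jaw": 50}
    - {"slide": [-140, -51, -6], "jaw": 50}
    - {"slide": [-140, -51, -6], "jaw": 50}
    - {"slide": [-140, -51, -6], "jaw": 50}

```text
$.motion[0]: bad value
```

Run:
```python
from h import *
s=arm.read_state();im=optics.get_image("wrist");cv2.imwrite("pics/w1.png",im)
np.save("T1.npy",wristT(s));print(s["position"],s["contact_force"])
```

```text
[408.82701559 -98.38933583 253.83804966] [ 1.42972264 -0.73485055 -0.2056882 ]
```

View pics/w1.png

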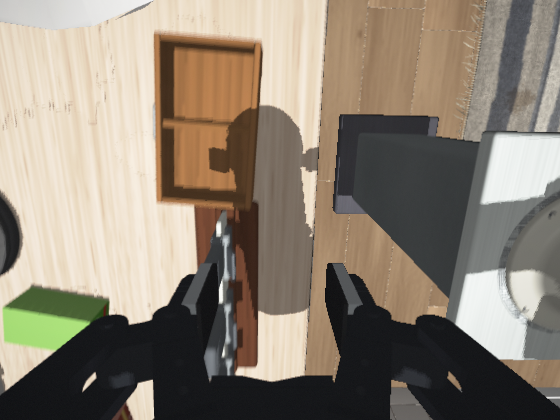

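That picture is from before the refused move. It shows the box with rim corners at (155,33), (261,39), (249,209) and (157,202). The clips are hidden behind the fingers, so I'll go to y=118, z=340, where all three should be clear.

Call:
step_arm:
  motion:
    - {"slide": [-215, -51, -86], "dr": [0, 0, 0], "jaw": 50}
    - {"slide": [-215, -51, -86], "dr": [0, 0, 0], "jaw": 50}
    - {"slide": [-215, -51, -86], "dr": [0, 0, 0], "jaw": 50}
    - {"slide": [-215, -51, -86], "dr": [0, 0, 0], "jaw": 50}
    - {"slide": [-215, -51, -86], "dr": [0, 0, 0], "jaw": 50}
    - {"slide": [-215, -51, -86], "dr": [0, 0, 0], "jaw": 50}
    - {"slide": [-215, -51, -86], "dr": [0, 0, 0], "jaw": 50}
    - {"slide": [-215, -51, -86], "dr": [0, 0, 0], "jaw": 50}

```text
clock: 2.2
position: [455.0, 114.6, 339.3]
ee_rot: [0.714, -0.7, -0.0, 0.0]
contact_force: [-0.1, -0.1, -0.3]
gripper_width: 50.2
grasp_force: 0.0
```

Run:
```python
from h import *
s=arm.read_state();im=optics.get_image("wrist");cv2.imwrite("pics/w2.png",im)
np.save("T2.npy",wristT(s));print(s["position"],s["contact_force"])
```

```text
[455.03353537 114.62201689 339.3411503 ] [-0.12258513 -0.12306581 -0.25081204]
```

View pics/w2.png

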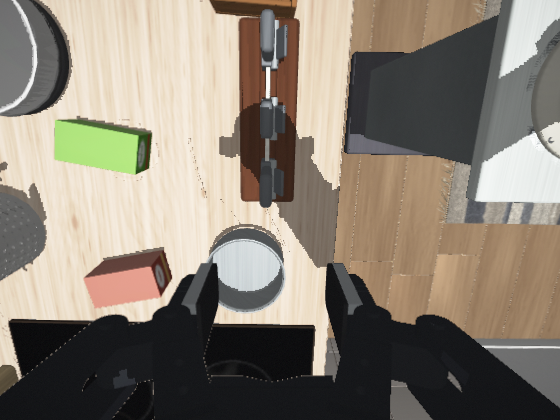

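The wrist picture shows all three handles at columns 260–275 (rows 10–65, 97–135 and 160–207), the card edge between them at about column 267, and the tin around (246,268). I'll enlarge the clips.

Run:
```python
from h import *
t=cv2.imread("pics/w2.png")
a=cv2.resize(t[0:215,230:310],None,fx=2.75,fy=2.75,interpolation=cv2.INTER_CUBIC)
b=cv2.resize(t[85:215,240:300],None,fx=4.5,fy=4.5,interpolation=cv2.INTER_CUBIC)
o=np.zeros((600,800,3),np.uint8);o[:a.shape[0],:a.shape[1]]=a;o[:b.shape[0],230:230+b.shape[1]]=b
c=cv2.resize(t[0:75,240:300],None,fx=4.5,fy=4.5,interpolation=cv2.INTER_CUBIC);o[:c.shape[0],510:510+c.shape[1]]=c
cv2.imwrite("pics/crop2.png",np.clip(o*1.6,0,255).astype(np.uint8))
```

```text
(no output)
```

View pics/crop2.png

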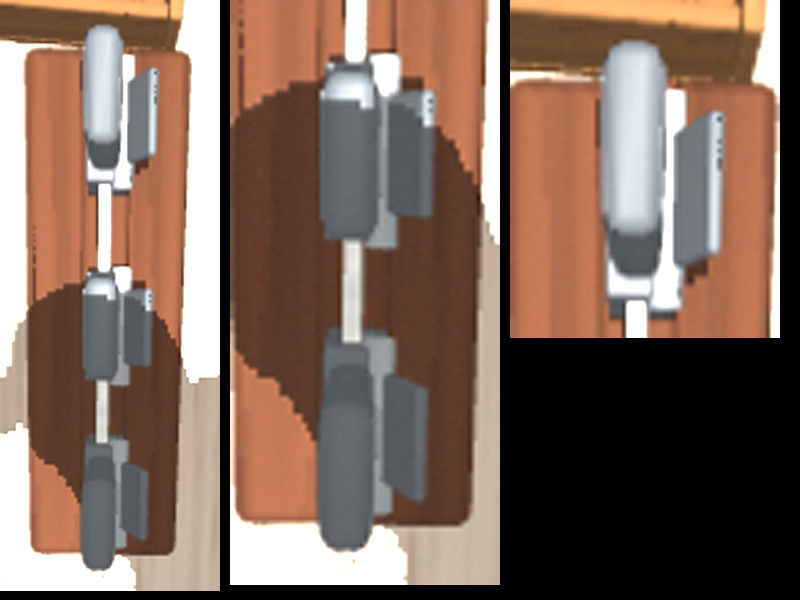

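Run:
```python
from h import *
T=np.load("T2.npy")
o=lambda uv,z:onz("wrist",uv,z,T).round(1)
for n,x,y0,y1 in[("c",267.3,9.3,51),("b",266.4,99.4,138.3),("a",265.7,172.8,207.2)]:
    p,q=o((x,y0),146),o((x,y1),146);print(n,p,q,(p+q)/2)
# card edge points z=75 (between clips)
for uv in[(267.6,240*0+70),(268,146)]:print("edge",o(uv,75))
E=240;
# foot corners from crop scale 2.75
for x,y in[(25,52),(190,52),(175,552),(30,552)]:print("foot",o((230+x/2.75,y/2.75),15))
im=cv2.imread("pics/w2.png")
# tin rim: far points by eye rows
for uv in[(208,268),(284,268),(246,226)]:print("tin",o(uv,55))
# top-camera tin: fit ellipse on rim
t=cv2.imread("pics/top0.png")
for uv in[(125+20/3.3,242),(125+182/3.3,242),(156,218+4/3.3),(156,218+153/3.3)]:print("tintop",onz("top",uv,55).round(1))
T1=np.eye(4)
for uv in[(290,231),(357,233),(354,273),(289,271)]:print("box",onz("top",uv,55).round())
```

```text
c [461.2 -48.1 146. ] [460.7 -14.2 146. ] [460.95 -31.15 146.  ]
b [460.8  27.9 146. ] [460.3  64.1 146. ] [460.55  46.   146.  ]
a [460.5  98.2 146. ] [459.9 134.3 146. ] [460.2  116.25 146.  ]
edge [461.   -6.3  75. ]
edge [459.1  78.   75. ]
foot [498.1 -71.7  15. ]
foot [423.5 -73.1  15. ]
foot [421.4 160.3  15. ]
foot [497.3 161.7  15. ]
tin [540.6 249.6  55. ]
tin [434.1 247.5  55. ]
tin [487.1 186.4  55. ]
tintop [487.3 318.3  55. ]
tintop [490.3 195.   55. ]
tintop [545.7 258.3  55. ]
tintop [433.5 252.8  55. ]
box [524. -77.  55.]
box [ 523. -244.   55.]
box [ 423. -238.   55.]
box [425. -77.  55.]
```

```bash
python3 -c "
from h import *
to([460.4,116,190],.015);to([460.4,116,111],.015)"
```

```text
slide [ -1.1  -5.4 149.4] dr [ 0.   -0.    0.03]
slide [ -1.2  -5.4 228.4] dr [ 0.   -0.    0.03]
```

Call:
step_arm:
  motion:
    - {"slide": [-1, -5.4, 50], "dr": [0, 0, 0], "jaw": 46}
    - {"slide": [-1, -5.4, 100], "dr": [0, 0, 0], "jaw": 46}
    - {"slide": [-1, -5.4, 149], "dr": [0, 0, 0], "jaw": 46}
    - {"slide": [-1, -5.4, 149], "dr": [0, 0, 0], "jaw": 46}
    - {"slide": [-1, -5.4, 175], "dr": [0, 0, 0], "jaw": 46}
    - {"slide": [-1, -5.4, 200], "dr": [0, 0, 0], "jaw": 46}
    - {"slide": [-1, -5.4, 220], "dr": [0, 0, 0], "jaw": 46}
    - {"slide": [-1, -5.4, 228], "dr": [0, 0, 0], "jaw": 46}

```text
clock: 3.25
position: [461.9, 117.2, 112.8]
ee_rot: [0.714, -0.7, 0.001, -0.001]
contact_force: [0.9, 0.3, -0.7]
gripper_width: 45.9
grasp_force: 0.0
```

```bash
python3 -c "
from h import *
to([460.4,116,111],.015);s=arm.read_state();cv2.imwrite('pics/w3.png',optics.get_image('wrist'));print(s['contact_force'],s['position'])"
```

```text
slide [1.1 1.5 1.8] dr [-0.02  0.01  0.04]
[ 0.86458904  0.25985944 -0.70706333] [461.9018777  117.15156059 112.76716952]
```

View pics/w3.png

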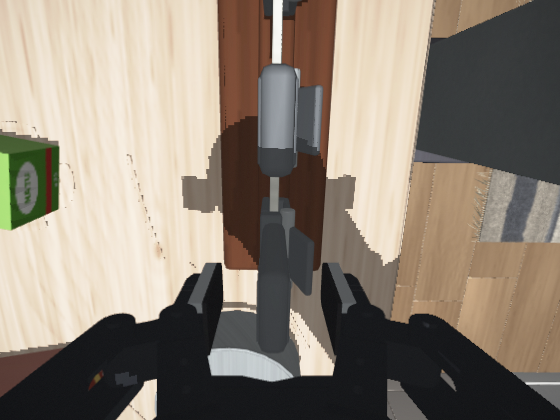

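The handle of clip a stands centred between the open fingers (handle columns 258–290, finger inner faces at 222 and 322). Closing now.

Call:
step_arm:
  motion:
    - {"slide": [0, 1, 1], "dr": [0, 0, 0], "jaw": 0}
    - {"slide": [0, 1, 1], "dr": [0, 0, 0], "jaw": 0}
    - {"slide": [0, 1, 1], "dr": [0, 0, 0], "jaw": 0}
    - {"slide": [0, 1, 1], "dr": [0, 0, 0], "jaw": 0}
    - {"slide": [0, 1, 1], "dr": [0, 0, 0], "jaw": 0}
    - {"slide": [0, 1, 1], "dr": [0, 0, 0], "jaw": 0}
    - {"slide": [0, 1, 1], "dr": [0, 0, 0], "jaw": 0}
    - {"slide": [0, 1, 1], "dr": [0, 0, 0], "jaw": 0}

```text
clock: 4.3
position: [461.1, 117.2, 111.9]
ee_rot: [0.714, -0.7, 0.001, -0.002]
contact_force: [2.3, -1.4, 5.8]
gripper_width: 11.3
grasp_force: 60.6
```

Call:
step_arm:
  motion:
    - {"slide": [0, 0, -2], "dr": [0, 0, 0], "jaw": 0}
    - {"slide": [0, 0, -4], "dr": [0, 0, 0], "jaw": 0}
    - {"slide": [0, 0, -6], "dr": [0, 0, 0], "jaw": 0}
    - {"slide": [0, 0, -8], "dr": [0, 0, 0], "jaw": 0}
    - {"slide": [0, 0, -10], "dr": [0, 0, 0], "jaw": 0}
    - {"slide": [0, 0, -12], "dr": [0, 0, 0], "jaw": 0}
    - {"slide": [0, 0, -14], "dr": [0, 0, 0], "jaw": 0}
    - {"slide": [0, 0, -16], "dr": [0, 0, 0], "jaw": 0}

```text
clock: 5.3
position: [460.5, 117.7, 124.3]
ee_rot: [0.714, -0.7, -0.0, -0.001]
contact_force: [9.0, 0.8, -17.2]
gripper_width: 11.8
grasp_force: 58.4
```

A resistance of 17 N puts clip a in the firm range. I'll keep pulling slowly.

Call:
step_arm:
  motion:
    - {"slide": [0, 0, -2], "dr": [0, 0, 0], "jaw": 0}
    - {"slide": [0, 0, -4], "dr": [0, 0, 0], "jaw": 0}
    - {"slide": [0, 0, -6], "dr": [0, 0, 0], "jaw": 0}
    - {"slide": [0, 0, -8], "dr": [0, 0, 0], "jaw": 0}
    - {"slide": [0, 0, -10], "dr": [0, 0, 0], "jaw": 0}
    - {"slide": [0, 0, -11], "dr": [0, 0, 0], "jaw": 0}
    - {"slide": [0, 0, -12], "dr": [0, 0, 0], "jaw": 0}
    - {"slide": [0, 0, -13], "dr": [0, 0, 0], "jaw": 0}

```text
clock: 6.3
position: [460.3, 117.6, 137.2]
ee_rot: [0.714, -0.7, -0.0, -0.001]
contact_force: [8.0, 1.1, -14.9]
gripper_width: 11.1
grasp_force: 58.6
```

Call:
step_arm:
  motion:
    - {"slide": [0, 0, -3], "dr": [0, 0, 0], "jaw": 0}
    - {"slide": [0, 0, -6], "dr": [0, 0, 0], "jaw": 0}
    - {"slide": [0, 0, -10], "dr": [0, 0, 0], "jaw": 0}
    - {"slide": [0, 0, -25], "dr": [0, 0, 0], "jaw": 0}
    - {"slide": [0, 0, -45], "dr": [0, 0, 0], "jaw": 0}
    - {"slide": [0, 0, -65], "dr": [0, 0, 0], "jaw": 0}
    - {"slide": [0, 0, -85], "dr": [0, 0, 0], "jaw": 0}
    - {"slide": [0, 0, -95], "dr": [0, 0, 0], "jaw": 0}

```text
clock: 7.3
position: [459.0, 116.7, 235.1]
ee_rot: [0.715, -0.7, -0.0, 0.0]
contact_force: [-0.0, -0.6, -1.0]
gripper_width: 11.0
grasp_force: 61.5
```

```bash
python3 -c "
from h import *
s=arm.read_state();print(s['position'],s['contact_force']);to([474,-119,245],0,s)"
```

```text
[459.02468971 116.73061139 235.13300466] [-0.01212618 -0.5687353  -1.01124715]
slide [236.   -9.9 -10. ] dr [0.   0.   0.15]
```

Run:
```python
from h import *
for uv in[(291,229.5),(356.8,234.7),(354.4,273.5),(288.6,268)]:print("box",onz("top",uv,55).round(1))
T=wristT(dict(ee_rot=[.7148,-.6993,0,0],position=np.array([408.8,-98.4,253.8])))
for uv in[(155,33),(261,39),(249,209),(157,202)]:print("boxw",onz("wrist",uv,55,T).round(1))
print("div",onz("wrist",(205,122),35,T))
```

```text
box [527.7 -79.7  55. ]
box [ 518.3 -244.    55. ]
box [ 422.2 -238.6   55. ]
box [432.4 -75.7  55. ]
boxw [ 518.5 -241.2   55. ]
boxw [ 420.9 -238.    55. ]
boxw [431.5 -74.8  55. ]
boxw [528.6 -80.3  55. ]
div [ 478.87892205 -162.30570667   35.        ]
```

```bash
python3 -c "
from h import *
to([480,-119.5,240],-.057)"
```

```text
slide [236.6 -15.9  -5. ] dr [0.   0.   0.56]
```

Call:
step_arm:
  motion:
    - {"slide": [236.5, -16, -5], "dr": [0, 0, 0.56], "jaw": 0}
    - {"slide": [236.5, -16, -5], "dr": [0, 0, 0.56], "jaw": 0}
    - {"slide": [236.5, -16, -5], "dr": [0, 0, 0.56], "jaw": 0}
    - {"slide": [236.5, -16, -5], "dr": [0, 0, 0.56], "jaw": 0}
    - {"slide": [236.5, -16, -5], "dr": [0, 0, 0.56], "jaw": 0}
    - {"slide": [236.5, -16, -5], "dr": [0, 0, 0.56], "jaw": 0}
    - {"slide": [236.5, -16, -5], "dr": [0, 0, 0.56], "jaw": 0}
    - {"slide": [236.5, -16, -5], "dr": [0, 0, 0.56], "jaw": 0}

```text
clock: 8.3
position: [480.5, -118.3, 239.6]
ee_rot: [-0.687, 0.726, 0.0, 0.0]
contact_force: [-0.4, 0.2, -0.2]
gripper_width: 11.2
grasp_force: 61.5
```

Run:
```python
from h import *
to([480,-119.5,86],-.057)
cv2.imwrite('pics/w4.png',optics.get_image('wrist'));
s=optics.get_image('side');cv2.imwrite('pics/s4.png',cv2.resize(s[120:320,190:390],None,fx=2.5,fy=2.5,interpolation=cv2.INTER_CUBIC))
```

```text
slide [  1.2   0.4 153.6] dr [0.   0.   0.01]
```

View pics/w4.png

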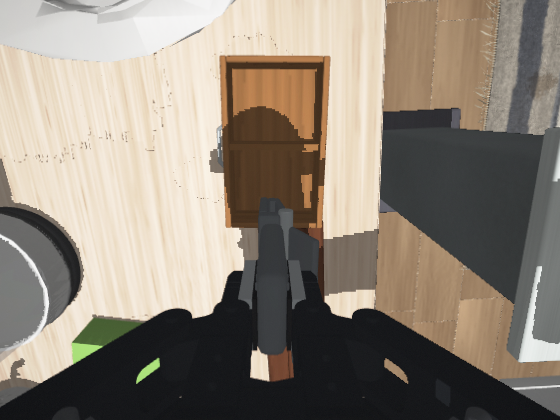

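The clip is held straight and the box (rim corners (221,57) to (328,225)) is aligned with the tool. Lowering.

Call:
step_arm:
  motion:
    - {"slide": [1, 0.4, 35], "dr": [0, 0, 0], "jaw": 0}
    - {"slide": [1, 0.4, 70], "dr": [0, 0, 0], "jaw": 0}
    - {"slide": [1, 0.4, 100], "dr": [0, 0, 0], "jaw": 0}
    - {"slide": [1, 0.4, 125], "dr": [0, 0, 0], "jaw": 0}
    - {"slide": [1, 0.4, 140], "dr": [0, 0, 0], "jaw": 0}
    - {"slide": [1, 0.4, 150], "dr": [0, 0, 0], "jaw": 0}
    - {"slide": [1, 0.4, 156], "dr": [0, 0, 0], "jaw": 0}
    - {"slide": [1, 0.4, 158], "dr": [0, 0, 0], "jaw": 0}

```text
clock: 9.4
position: [480.3, -120.3, 81.6]
ee_rot: [-0.687, 0.727, -0.0, 0.0]
contact_force: [-0.1, -0.7, -0.2]
gripper_width: 11.4
grasp_force: 61.6
```

Call:
step_arm:
  motion:
    - {"slide": [0, 0, 0.5], "dr": [0, 0, 0], "jaw": 0}
    - {"slide": [0, 0, 1], "dr": [0, 0, 0], "jaw": 0}
    - {"slide": [0, 0, 1.5], "dr": [0, 0, 0], "jaw": 0}
    - {"slide": [0, 0, 2], "dr": [0, 0, 0], "jaw": 0}
    - {"slide": [0, 0, 2.5], "dr": [0, 0, 0], "jaw": 0}
    - {"slide": [0, 0, 3], "dr": [0, 0, 0], "jaw": 0}
    - {"slide": [0, 0, 3], "dr": [0, 0, 0], "jaw": 0}
    - {"slide": [0, 0, 3], "dr": [0, 0, 0], "jaw": 0}

```text
clock: 10.4
position: [480.1, -120.4, 78.5]
ee_rot: [-0.686, 0.727, 0.0, -0.0]
contact_force: [0.0, -0.2, 0.1]
gripper_width: 10.9
grasp_force: 61.6
```

Call:
step_arm:
  motion:
    - {"slide": [0, 0, 0.5], "dr": [0, 0, 0], "jaw": 0}
    - {"slide": [0, 0, 1], "dr": [0, 0, 0], "jaw": 0}
    - {"slide": [0, 0, 1.4], "dr": [0, 0, 0], "jaw": 0}
    - {"slide": [0, 0, 1.7], "dr": [0, 0, 0], "jaw": 0}
    - {"slide": [0, 0, 2], "dr": [0, 0, 0], "jaw": 0}
    - {"slide": [0, 0, 2], "dr": [0, 0, 0], "jaw": 0}
    - {"slide": [0, 0, 2], "dr": [0, 0, 0], "jaw": 0}
    - {"slide": [0, 0, 2], "dr": [0, 0, 0], "jaw": 0}

```text
clock: 11.4
position: [480.1, -120.4, 76.9]
ee_rot: [-0.687, 0.727, -0.0, 0.0]
contact_force: [-2.2, 0.3, 6.0]
gripper_width: 10.7
grasp_force: 62.5
```

Touchdown at 6 N. I'll release and rise.

Call:
step_arm:
  motion:
    - {"slide": [0, 0, -0.5], "dr": [0, 0, 0], "jaw": 46}
    - {"slide": [0, 0, -0.5], "dr": [0, 0, 0], "jaw": 46}
    - {"slide": [0, 0, -0.5], "dr": [0, 0, 0], "jaw": 46}
    - {"slide": [0, 0, -0.5], "dr": [0, 0, 0], "jaw": 46}
    - {"slide": [0, 0, -0.5], "dr": [0, 0, 0], "jaw": 46}
    - {"slide": [0, 0, -8], "dr": [0, 0, 0], "jaw": 46}
    - {"slide": [0, 0, -25], "dr": [0, 0, 0], "jaw": 46}
    - {"slide": [0, 0, -50], "dr": [0, 0, 0], "jaw": 46}

```text
clock: 12.4
position: [479.7, -120.4, 127.1]
ee_rot: [-0.686, 0.727, 0.0, -0.0]
contact_force: [0.5, -0.3, -0.6]
gripper_width: 46.1
grasp_force: 0.0
```

Call:
step_arm:
  motion:
    - {"slide": [0, 0, -50], "dr": [0, 0, 0], "jaw": 46}
    - {"slide": [0, 0, -90], "dr": [0, 0, 0], "jaw": 46}
    - {"slide": [0, 0, -110], "dr": [0, 0, 0], "jaw": 46}
    - {"slide": [-166, 10, -110], "dr": [0, 0, -0.5], "jaw": 46}
    - {"slide": [-166, 10, -110], "dr": [0, 0, -0.5], "jaw": 46}
    - {"slide": [-166, 10, -110], "dr": [0, 0, -0.5], "jaw": 46}
    - {"slide": [-166, 10, -110], "dr": [0, 0, -0.5], "jaw": 46}
    - {"slide": [-166, 10, -110], "dr": [0, 0, -0.5], "jaw": 46}

```text
clock: 13.4
position: [479.5, 45.8, 236.9]
ee_rot: [0.712, -0.703, 0.0, -0.0]
contact_force: [0.2, 0.0, -0.2]
gripper_width: 46.1
grasp_force: 0.0
```

Run:
```python
from h import *
to([460.7,45.8,111.5],.015);print(arm.read_state()["gripper_width"])
s=optics.get_image('side')[190:310,210:360]; t=optics.get_image('top')[215:290,185:370]
cv2.imwrite('pics/st.png',np.vstack([cv2.resize(s,(450,360)),cv2.resize(t,(450,182))]))
```

```text
slide [ -0.2  18.8 125.4] dr [-0.    0.   -0.02]
46.10332334614746
```

View pics/st.png

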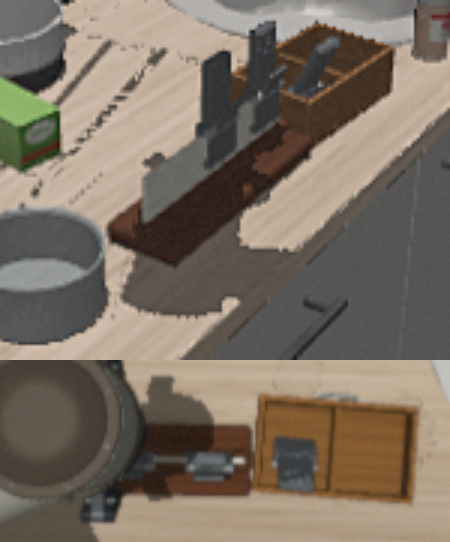

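Clip a leans inside the near compartment of the box, at about (295,462) in the lower picture. Clips b and c are undisturbed. Now clip b.

Call:
step_arm:
  motion:
    - {"slide": [0, 18.5, 0], "dr": [0, 0, 0], "jaw": 46}
    - {"slide": [0, 18.5, 25], "dr": [0, 0, 0], "jaw": 46}
    - {"slide": [0, 18.5, 55], "dr": [0, 0, 0], "jaw": 46}
    - {"slide": [0, 18.5, 80], "dr": [0, 0, 0], "jaw": 46}
    - {"slide": [0, 18.5, 105], "dr": [0, 0, 0], "jaw": 46}
    - {"slide": [0, 18.5, 120], "dr": [0, 0, 0], "jaw": 46}
    - {"slide": [0, 18.5, 125], "dr": [0, 0, 0], "jaw": 46}
    - {"slide": [0, 18.5, 125], "dr": [0, 0, 0], "jaw": 46}

```text
clock: 14.5
position: [461.4, 45.2, 111.7]
ee_rot: [0.711, -0.703, 0.0, 0.0]
contact_force: [0.4, -0.1, -0.0]
gripper_width: 46.0
grasp_force: 0.0
```

Call:
step_arm:
  motion:
    - {"slide": [0, 0, 0], "dr": [0, 0, 0], "jaw": 0}
    - {"slide": [0, 0, 0], "dr": [0, 0, 0], "jaw": 0}
    - {"slide": [0, 0, 0], "dr": [0, 0, 0], "jaw": 0}
    - {"slide": [0, 0, 0], "dr": [0, 0, 0], "jaw": 0}
    - {"slide": [0, 0, 0], "dr": [0, 0, 0], "jaw": 0}
    - {"slide": [0, 0, 0], "dr": [0, 0, 0], "jaw": 0}
    - {"slide": [0, 0, 0], "dr": [0, 0, 0], "jaw": 0}
    - {"slide": [0, 0, 0], "dr": [0, 0, 0], "jaw": 0}

```text
clock: 15.5
position: [461.7, 45.8, 112.3]
ee_rot: [0.712, -0.703, 0.0, -0.001]
contact_force: [-1.4, -0.6, 5.7]
gripper_width: 11.5
grasp_force: 59.3
```

Call:
step_arm:
  motion:
    - {"slide": [0, 0, -2], "dr": [0, 0, 0], "jaw": 0}
    - {"slide": [0, 0, -4], "dr": [0, 0, 0], "jaw": 0}
    - {"slide": [0, 0, -6], "dr": [0, 0, 0], "jaw": 0}
    - {"slide": [0, 0, -8], "dr": [0, 0, 0], "jaw": 0}
    - {"slide": [0, 0, -10], "dr": [0, 0, 0], "jaw": 0}
    - {"slide": [0, 0, -12], "dr": [0, 0, 0], "jaw": 0}
    - {"slide": [0, 0, -14], "dr": [0, 0, 0], "jaw": 0}
    - {"slide": [0, 0, -16], "dr": [0, 0, 0], "jaw": 0}

```text
clock: 16.5
position: [461.4, 45.8, 127.7]
ee_rot: [0.711, -0.703, 0.0, -0.0]
contact_force: [4.3, 0.2, -4.5]
gripper_width: 10.9
grasp_force: 58.3
```

Call:
step_arm:
  motion:
    - {"slide": [0, 0, -2], "dr": [0, 0, 0], "jaw": 0}
    - {"slide": [0, 0, -4], "dr": [0, 0, 0], "jaw": 0}
    - {"slide": [0, 0, -6], "dr": [0, 0, 0], "jaw": 0}
    - {"slide": [0, 0, -8], "dr": [0, 0, 0], "jaw": 0}
    - {"slide": [0, 0, -10], "dr": [0, 0, 0], "jaw": 0}
    - {"slide": [0, 0, -11], "dr": [0, 0, 0], "jaw": 0}
    - {"slide": [0, 0, -12], "dr": [0, 0, 0], "jaw": 0}
    - {"slide": [0, 0, -13], "dr": [0, 0, 0], "jaw": 0}

```text
clock: 17.5
position: [461.2, 45.7, 140.6]
ee_rot: [0.711, -0.703, 0.0, -0.0]
contact_force: [4.5, -0.2, -4.2]
gripper_width: 11.2
grasp_force: 58.4
```

Clip b slides at about 4.4 N, so it's the weak one and goes to the tin.

Call:
step_arm:
  motion:
    - {"slide": [0, 0, -3], "dr": [0, 0, 0], "jaw": 0}
    - {"slide": [0, 0, -6], "dr": [0, 0, 0], "jaw": 0}
    - {"slide": [0, 0, -10], "dr": [0, 0, 0], "jaw": 0}
    - {"slide": [0, 0, -25], "dr": [0, 0, 0], "jaw": 0}
    - {"slide": [0, 0, -50], "dr": [0, 0, 0], "jaw": 0}
    - {"slide": [0, 0, -75], "dr": [0, 0, 0], "jaw": 0}
    - {"slide": [0, 0, -95], "dr": [0, 0, 0], "jaw": 0}
    - {"slide": [-20, -10, -95], "dr": [0, 0, 0], "jaw": 0}

```text
clock: 18.5
position: [470.4, 65.5, 237.2]
ee_rot: [0.711, -0.703, 0.0, -0.001]
contact_force: [-0.5, -0.5, -1.2]
gripper_width: 11.0
grasp_force: 59.1
```

Run:
```python
from h import *
s=arm.read_state();to([493,253,235],.015,s)
im=optics.get_image("wrist");T=wristT(s)
t=optics.get_image("top")
# tin rim from the top picture: bluish-grey blob near (156,242)
hsv=cv2.cvtColor(t,cv2.COLOR_BGR2HSV)
m=((hsv[...,1]<70)&(hsv[...,2]<230)).astype(np.uint8)*255
w=np.zeros_like(m);w[205:285,128:186]=m[205:285,128:186]
c=max(cv2.findContours(w,0,2)[0],key=cv2.contourArea);h=cv2.convexHull(c)
(e,ax,_)=cv2.fitEllipse(h);print(e,ax,cv2.boundingRect(h),onz("top",e,40).round(1),onz("top",e,55).round(1))
```

```text
slide [-187.2  -24.6    2.4] dr [-0.01  0.   -0.03]Traceback (most recent call last):
  File "<stdin>", line 10, in <module>
cv2.error: OpenCV(4.12.0) /io/opencv/modules/imgproc/src/shapedescr.cpp:361: error: (-201:Incorrect size of input array) There should be at least 5 points to fit the ellipse in function 'fitEllipseNoDirect'
```

Run:
```python
from h import *
t=cv2.imread("pics/top0.png")
b=t.astype(int);m=((b[...,0]>=b[...,2]-4)).astype(np.uint8)*255  # not wood (blue >= red)
w=np.zeros_like(m);w[205:285,126:192]=m[205:285,126:192]
w=cv2.morphologyEx(w,cv2.MORPH_OPEN,np.ones((3,3)))
c=max(cv2.findContours(w,0,2)[0],key=cv2.contourArea);h=cv2.convexHull(c)
(e,ax,_)=cv2.fitEllipse(h);print(e,ax,cv2.boundingRect(h),onz("top",e,30).round(1),onz("top",e,55).round(1))
# wrist view w2: tin blob
t=cv2.imread("pics/w2.png");T=np.load("T2.npy");b=t.astype(int)
m=((b[...,0]>=b[...,2]-4)&(b.sum(2)>90)).astype(np.uint8)*255;w=np.zeros_like(m);w[222:315,203:292]=m[222:315,203:292]
w=cv2.morphologyEx(w,cv2.MORPH_OPEN,np.ones((3,3)));c=max(cv2.findContours(w,0,2)[0],key=cv2.contourArea)
print(cv2.boundingRect(c),[onz("wrist",uv,55,T).round(1) for uv in[(246,240),(246,310),(210,275),(284,275)]])
```

```text
(154.4906005859375, 241.505126953125) (45.46134567260742, 49.152278900146484) (131, 219, 48, 46) [490.7 266.6  30. ] [490.  259.3  55. ]
(203, 229, 82, 84) [array([487.2, 206.6,  55. ]), array([487.5, 316.1,  55. ]), array([538.2, 260.4,  55. ]), array([433.7, 258.4,  55. ])]
```

Both views agree on the tin's rim centre: (488,260), with a diameter of about 110.

Call:
step_arm:
  motion:
    - {"slide": [-194, -24, 2], "dr": [0, 0, 0], "jaw": 0}
    - {"slide": [-194, -24, 2], "dr": [0, 0, 0], "jaw": 0}
    - {"slide": [-194, -24, 2], "dr": [0, 0, 0], "jaw": 0}
    - {"slide": [-194, -24, 2], "dr": [0, 0, 0], "jaw": 0}
    - {"slide": [-194, -24, 2], "dr": [0, 0, 0], "jaw": 0}
    - {"slide": [-194, -24, 2], "dr": [0, 0, 0], "jaw": 0}
    - {"slide": [-194, -24, 2], "dr": [0, 0, 0], "jaw": 0}
    - {"slide": [-194, -24, 2], "dr": [0, 0, 0], "jaw": 0}

```text
clock: 19.6
position: [492.6, 259.2, 233.9]
ee_rot: [0.711, -0.703, -0.0, -0.0]
contact_force: [0.4, -0.2, -0.0]
gripper_width: 11.2
grasp_force: 59.1
```

Run:
```python
from h import *
to([493,260,84],.015)
```

```text
slide [ -0.7  -0.4 149.9] dr [-0.    0.   -0.03]
```

Call:
step_arm:
  motion:
    - {"slide": [0, 0, 35], "dr": [0, 0, 0], "jaw": 0}
    - {"slide": [0, 0, 70], "dr": [0, 0, 0], "jaw": 0}
    - {"slide": [0, 0, 100], "dr": [0, 0, 0], "jaw": 0}
    - {"slide": [0, 0, 122], "dr": [0, 0, 0], "jaw": 0}
    - {"slide": [0, 0, 138], "dr": [0, 0, 0], "jaw": 0}
    - {"slide": [0, 0, 147], "dr": [0, 0, 0], "jaw": 0}
    - {"slide": [0, 0, 152], "dr": [0, 0, 0], "jaw": 0}
    - {"slide": [0, 0, 154], "dr": [0, 0, 0], "jaw": 0}

```text
clock: 20.6
position: [492.8, 260.3, 79.9]
ee_rot: [0.711, -0.703, 0.0, -0.0]
contact_force: [0.8, 0.3, -1.3]
gripper_width: 11.1
grasp_force: 59.2
```

Call:
step_arm:
  motion:
    - {"slide": [0, 0, 1], "dr": [0, 0, 0], "jaw": 0}
    - {"slide": [0, 0, 2], "dr": [0, 0, 0], "jaw": 0}
    - {"slide": [0, 0, 3], "dr": [0, 0, 0], "jaw": 0}
    - {"slide": [0, 0, 3.5], "dr": [0, 0, 0], "jaw": 0}
    - {"slide": [0, 0, 4], "dr": [0, 0, 0], "jaw": 0}
    - {"slide": [0, 0, 4], "dr": [0, 0, 0], "jaw": 0}
    - {"slide": [0, 0, 4], "dr": [0, 0, 0], "jaw": 0}
    - {"slide": [0, 0, 4], "dr": [0, 0, 0], "jaw": 0}

```text
clock: 21.6
position: [492.5, 260.1, 75.6]
ee_rot: [0.711, -0.703, -0.0, 0.0]
contact_force: [-0.5, 0.2, 0.5]
gripper_width: 11.3
grasp_force: 59.2
```

Call:
step_arm:
  motion:
    - {"slide": [0, 0, 0.5], "dr": [0, 0, 0], "jaw": 0}
    - {"slide": [0, 0, 1], "dr": [0, 0, 0], "jaw": 0}
    - {"slide": [0, 0, 1.4], "dr": [0, 0, 0], "jaw": 0}
    - {"slide": [0, 0, 1.7], "dr": [0, 0, 0], "jaw": 0}
    - {"slide": [0, 0, 2], "dr": [0, 0, 0], "jaw": 0}
    - {"slide": [0, 0, 2], "dr": [0, 0, 0], "jaw": 0}
    - {"slide": [0, 0, 2], "dr": [0, 0, 0], "jaw": 0}
    - {"slide": [0, 0, 2], "dr": [0, 0, 0], "jaw": 0}

```text
clock: 22.6
position: [492.7, 260.2, 75.3]
ee_rot: [0.712, -0.703, 0.0, -0.0]
contact_force: [-3.2, -1.2, 10.6]
gripper_width: 10.8
grasp_force: 60.8
```

Touchdown in the tin at 10.6 N. I'll release, rise and go to clip c.

Call:
step_arm:
  motion:
    - {"slide": [0, 0, -1.5], "dr": [0, 0, 0], "jaw": 46}
    - {"slide": [0, 0, -1.5], "dr": [0, 0, 0], "jaw": 46}
    - {"slide": [0, 0, -1.5], "dr": [0, 0, 0], "jaw": 46}
    - {"slide": [0, 0, -1.5], "dr": [0, 0, 0], "jaw": 46}
    - {"slide": [0, 0, -1.5], "dr": [0, 0, 0], "jaw": 46}
    - {"slide": [0, 0, -8], "dr": [0, 0, 0], "jaw": 46}
    - {"slide": [0, 0, -25], "dr": [0, 0, 0], "jaw": 46}
    - {"slide": [0, 0, -50], "dr": [0, 0, 0], "jaw": 46}

```text
clock: 23.6
position: [492.2, 259.8, 123.9]
ee_rot: [0.711, -0.703, -0.0, 0.001]
contact_force: [-0.4, -0.4, -0.8]
gripper_width: 45.9
grasp_force: 0.0
```

Call:
step_arm:
  motion:
    - {"slide": [0, 0, -50], "dr": [0, 0, 0], "jaw": 46}
    - {"slide": [0, 0, -95], "dr": [0, 0, 0], "jaw": 46}
    - {"slide": [0, 0, -110], "dr": [0, 0, 0], "jaw": 46}
    - {"slide": [290, 28, -110], "dr": [0, 0, 0], "jaw": 46}
    - {"slide": [290, 28, -110], "dr": [0, 0, 0], "jaw": 46}
    - {"slide": [290, 28, -110], "dr": [0, 0, 0], "jaw": 46}
    - {"slide": [290, 28, -110], "dr": [0, 0, 0], "jaw": 46}
    - {"slide": [290, 28, -110], "dr": [0, 0, 0], "jaw": 46}

```text
clock: 24.6
position: [466.9, -32.5, 233.2]
ee_rot: [0.711, -0.703, -0.0, 0.0]
contact_force: [1.1, -0.1, -0.4]
gripper_width: 45.6
grasp_force: 0.0
```

Run:
```python
from h import *
to([461.5,-31.2,111.5],.015);print(arm.read_state()["contact_force"])
```

```text
slide [ -1.4   5.2 121.8] dr [ 0.01 -0.   -0.03]
[ 1.13183972 -0.05181672 -0.43009689]
```

Call:
step_arm:
  motion:
    - {"slide": [-1, 5, 0], "dr": [0, 0, 0], "jaw": 46}
    - {"slide": [-1, 5, 25], "dr": [0, 0, 0], "jaw": 46}
    - {"slide": [-1, 5, 55], "dr": [0, 0, 0], "jaw": 46}
    - {"slide": [-1, 5, 80], "dr": [0, 0, 0], "jaw": 46}
    - {"slide": [-1, 5, 103], "dr": [0, 0, 0], "jaw": 46}
    - {"slide": [-1, 5, 117], "dr": [0, 0, 0], "jaw": 46}
    - {"slide": [-1, 5, 122], "dr": [0, 0, 0], "jaw": 46}
    - {"slide": [-1, 5, 122], "dr": [0, 0, 0], "jaw": 46}

```text
clock: 25.6
position: [463.3, -29.0, 111.7]
ee_rot: [0.712, -0.703, 0.0, -0.0]
contact_force: [-0.3, 0.0, 0.4]
gripper_width: 45.8
grasp_force: 0.0
```

Call:
step_arm:
  motion:
    - {"slide": [0, 0, 0], "dr": [0, 0, 0], "jaw": 0}
    - {"slide": [0, 0, 0], "dr": [0, 0, 0], "jaw": 0}
    - {"slide": [0, 0, 0], "dr": [0, 0, 0], "jaw": 0}
    - {"slide": [0, 0, 0], "dr": [0, 0, 0], "jaw": 0}
    - {"slide": [0, 0, 0], "dr": [0, 0, 0], "jaw": 0}
    - {"slide": [0, 0, 0], "dr": [0, 0, 0], "jaw": 0}
    - {"slide": [0, 0, 0], "dr": [0, 0, 0], "jaw": 0}
    - {"slide": [0, 0, 0], "dr": [0, 0, 0], "jaw": 0}

```text
clock: 26.6
position: [462.6, -29.3, 112.3]
ee_rot: [0.711, -0.703, -0.0, 0.0]
contact_force: [-2.6, 2.0, 4.9]
gripper_width: 11.4
grasp_force: 58.7
```

Call:
step_arm:
  motion:
    - {"slide": [0, 0, -2], "dr": [0, 0, 0], "jaw": 0}
    - {"slide": [0, 0, -4], "dr": [0, 0, 0], "jaw": 0}
    - {"slide": [0, 0, -6], "dr": [0, 0, 0], "jaw": 0}
    - {"slide": [0, 0, -8], "dr": [0, 0, 0], "jaw": 0}
    - {"slide": [0, 0, -10], "dr": [0, 0, 0], "jaw": 0}
    - {"slide": [0, 0, -12], "dr": [0, 0, 0], "jaw": 0}
    - {"slide": [0, 0, -14], "dr": [0, 0, 0], "jaw": 0}
    - {"slide": [0, 0, -16], "dr": [0, 0, 0], "jaw": 0}

```text
clock: 27.6
position: [462.4, -29.4, 127.5]
ee_rot: [0.711, -0.703, -0.0, 0.001]
contact_force: [-0.1, 0.7, -14.7]
gripper_width: 11.0
grasp_force: 58.6
```

Call:
step_arm:
  motion:
    - {"slide": [0, 0, -2], "dr": [0, 0, 0], "jaw": 0}
    - {"slide": [0, 0, -4], "dr": [0, 0, 0], "jaw": 0}
    - {"slide": [0, 0, -6], "dr": [0, 0, 0], "jaw": 0}
    - {"slide": [0, 0, -8], "dr": [0, 0, 0], "jaw": 0}
    - {"slide": [0, 0, -10], "dr": [0, 0, 0], "jaw": 0}
    - {"slide": [0, 0, -11], "dr": [0, 0, 0], "jaw": 0}
    - {"slide": [0, 0, -12], "dr": [0, 0, 0], "jaw": 0}
    - {"slide": [0, 0, -13], "dr": [0, 0, 0], "jaw": 0}

```text
clock: 28.6
position: [462.7, -29.4, 140.6]
ee_rot: [0.711, -0.703, -0.0, 0.0]
contact_force: [-3.7, -0.0, -10.6]
gripper_width: 11.1
grasp_force: 59.0
```

Clip c resists with 14.7 N, so it's firm and goes in the far compartment of the box.

Call:
step_arm:
  motion:
    - {"slide": [0, 0, -3], "dr": [0, 0, 0], "jaw": 0}
    - {"slide": [0, 0, -6], "dr": [0, 0, 0], "jaw": 0}
    - {"slide": [0, 0, -10], "dr": [0, 0, 0], "jaw": 0}
    - {"slide": [0, 0, -25], "dr": [0, 0, 0], "jaw": 0}
    - {"slide": [0, 0, -50], "dr": [0, 0, 0], "jaw": 0}
    - {"slide": [0, 0, -75], "dr": [0, 0, 0], "jaw": 0}
    - {"slide": [0, 0, -95], "dr": [0, 0, 0], "jaw": 0}
    - {"slide": [0, 0, -95], "dr": [0, 0, 0], "jaw": 0}

```text
clock: 29.6
position: [466.0, -28.9, 239.3]
ee_rot: [0.712, -0.702, 0.003, -0.004]
contact_force: [-1.0, 0.8, -0.9]
gripper_width: 11.3
grasp_force: 60.7
```

Run:
```python
from h import *
to([475.5,-198.5,235],-.057)
```

```text
slide [169.7  -7.1   4.2] dr [-0.07  0.01  0.5 ]
```

Call:
step_arm:
  motion:
    - {"slide": [170, -11, 4], "dr": [0, 0, 0.5], "jaw": 0}
    - {"slide": [170, -11, 4], "dr": [0, 0, 0.5], "jaw": 0}
    - {"slide": [170, -11, 4], "dr": [0, 0, 0.5], "jaw": 0}
    - {"slide": [170, -11, 4], "dr": [0, 0, 0.5], "jaw": 0}
    - {"slide": [170, -11, 4], "dr": [0, 0, 0.5], "jaw": 0}
    - {"slide": [170, -11, 4], "dr": [0, 0, 0.5], "jaw": 0}
    - {"slide": [170, -11, 4], "dr": [0, 0, 0.5], "jaw": 0}
    - {"slide": [170, -11, 4], "dr": [0, 0, 0.5], "jaw": 0}

```text
clock: 30.6
position: [476.3, -198.5, 231.8]
ee_rot: [-0.687, 0.727, -0.0, 0.0]
contact_force: [0.0, -0.5, -0.2]
gripper_width: 11.2
grasp_force: 60.7
```

Run:
```python
from h import *
to([475.5,-198.5,82],-.057)
```

```text
slide [  0.    0.9 149.8] dr [-0.   -0.    0.01]
```

Call:
step_arm:
  motion:
    - {"slide": [0, 0.5, 35], "dr": [0, 0, 0], "jaw": 0}
    - {"slide": [0, 0.5, 70], "dr": [0, 0, 0], "jaw": 0}
    - {"slide": [0, 0.5, 100], "dr": [0, 0, 0], "jaw": 0}
    - {"slide": [0, 0.5, 121], "dr": [0, 0, 0], "jaw": 0}
    - {"slide": [0, 0.5, 136], "dr": [0, 0, 0], "jaw": 0}
    - {"slide": [0, 0.5, 145], "dr": [0, 0, 0], "jaw": 0}
    - {"slide": [0, 0.5, 149], "dr": [0, 0, 0], "jaw": 0}
    - {"slide": [0, 0.5, 151], "dr": [0, 0, 0], "jaw": 0}

```text
clock: 31.6
position: [476.1, -199.1, 80.9]
ee_rot: [-0.687, 0.727, -0.0, 0.0]
contact_force: [-0.1, -0.4, -0.7]
gripper_width: 11.0
grasp_force: 60.8
```

Call:
step_arm:
  motion:
    - {"slide": [0, 0, 1], "dr": [0, 0, 0], "jaw": 0}
    - {"slide": [0, 0, 1.5], "dr": [0, 0, 0], "jaw": 0}
    - {"slide": [0, 0, 2], "dr": [0, 0, 0], "jaw": 0}
    - {"slide": [0, 0, 2.5], "dr": [0, 0, 0], "jaw": 0}
    - {"slide": [0, 0, 3], "dr": [0, 0, 0], "jaw": 0}
    - {"slide": [0, 0, 3], "dr": [0, 0, 0], "jaw": 0}
    - {"slide": [0, 0, 3], "dr": [0, 0, 0], "jaw": 0}
    - {"slide": [0, 0, 3], "dr": [0, 0, 0], "jaw": 0}

```text
clock: 32.6
position: [475.7, -199.1, 77.6]
ee_rot: [-0.686, 0.727, -0.0, 0.0]
contact_force: [-0.0, 0.1, -1.1]
gripper_width: 11.1
grasp_force: 60.8
```

Call:
step_arm:
  motion:
    - {"slide": [0, 0, 0.5], "dr": [0, 0, 0], "jaw": 0}
    - {"slide": [0, 0, 1], "dr": [0, 0, 0], "jaw": 0}
    - {"slide": [0, 0, 1.4], "dr": [0, 0, 0], "jaw": 0}
    - {"slide": [0, 0, 1.7], "dr": [0, 0, 0], "jaw": 0}
    - {"slide": [0, 0, 2], "dr": [0, 0, 0], "jaw": 0}
    - {"slide": [0, 0, 2], "dr": [0, 0, 0], "jaw": 0}
    - {"slide": [0, 0, 2], "dr": [0, 0, 0], "jaw": 0}
    - {"slide": [0, 0, 2], "dr": [0, 0, 0], "jaw": 0}

```text
clock: 33.6
position: [475.9, -199.2, 77.4]
ee_rot: [-0.687, 0.727, -0.0, 0.0]
contact_force: [-2.5, 1.7, 11.6]
gripper_width: 11.2
grasp_force: 62.7
```

Touchdown at 11.6 N. I'll release and rise, clear of everything.

Call:
step_arm:
  motion:
    - {"slide": [0, 0, -1.5], "dr": [0, 0, 0], "jaw": 46}
    - {"slide": [0, 0, -1.5], "dr": [0, 0, 0], "jaw": 46}
    - {"slide": [0, 0, -1.5], "dr": [0, 0, 0], "jaw": 46}
    - {"slide": [0, 0, -1.5], "dr": [0, 0, 0], "jaw": 46}
    - {"slide": [0, 0, -1.5], "dr": [0, 0, 0], "jaw": 46}
    - {"slide": [0, 0, -8], "dr": [0, 0, 0], "jaw": 46}
    - {"slide": [0, 0, -25], "dr": [0, 0, 0], "jaw": 46}
    - {"slide": [0, 0, -50], "dr": [0, 0, 0], "jaw": 46}

```text
clock: 34.6
position: [475.3, -199.1, 125.9]
ee_rot: [-0.686, 0.727, 0.001, -0.0]
contact_force: [0.2, -0.3, -0.4]
gripper_width: 46.2
grasp_force: 0.0
```

Call:
step_arm:
  motion:
    - {"slide": [0, 0, -50], "dr": [0, 0, 0], "jaw": 46}
    - {"slide": [0, 0, -95], "dr": [0, 0, 0], "jaw": 46}
    - {"slide": [0, 0, -120], "dr": [0, 0, 0], "jaw": 46}
    - {"slide": [-240, 0, -150], "dr": [0, 0, 0], "jaw": 46}
    - {"slide": [-240, 0, -150], "dr": [0, 0, 0], "jaw": 46}
    - {"slide": [-240, 0, -150], "dr": [0, 0, 0], "jaw": 46}
    - {"slide": [-240, 0, -150], "dr": [0, 0, 0], "jaw": 46}
    - {"slide": [-240, 0, -150], "dr": [0, 0, 0], "jaw": 46}

```text
clock: 35.6
position: [489.8, 43.6, 276.6]
ee_rot: [-0.688, 0.725, -0.0, 0.001]
contact_force: [0.7, 0.8, -0.2]
gripper_width: 46.0
grasp_force: 0.0
```

Run:
```python
from h import *
s=optics.get_image('side')[160:320,130:390]; t=optics.get_image('top')[140:300,120:430]
cv2.imwrite('pics/end.png',np.vstack([cv2.resize(s,(520,320)),cv2.resize(t,(520,268))]))
print(arm.read_state()["position"],arm.read_state()["contact_force"])
```

```text
[489.2497628   40.94052487 275.8482329 ] [-0.27920934  0.31829961  0.8700556 ]
```

View pics/end.png

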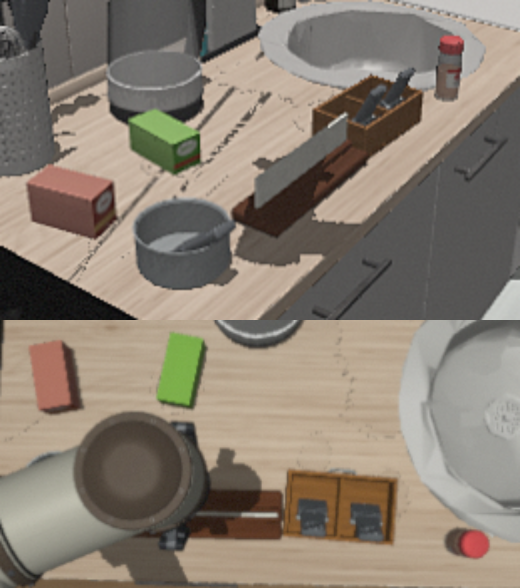

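The final picture shows the card empty. Two clips are in the two box compartments (lower picture (313,515) and (367,518)), one leans inside the tin (upper picture (205,235)), and the jar and cartons stand where they were. Handing in.

```bash
python3 -c "
from bench import arm
print(arm.job_done())"
```

```text
the job is handed in; nothing more can be done
None
```

The job is handed in at about 36 s: the weak clip (b, about 4.4 N) is in the tin, the two firm ones (a about 17 N, c about 15 N) are in the box, and the jar and cartons were not disturbed.

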